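# Unlock the cam and seat the cake

## Robot

A 6-joint arm with a two-finger parallel gripper is mounted at the origin on the work surface; the furniture and walls round the work are solid. World frame = base frame: x ahead of the robot, y to its left, z up, the work surface at z = 0. Lengths are in mm, angles in rad, forces in N, time in s.
With the tool pointing down it reaches from about 275 to 825 mm from the base axis. Payload 5.2 kg.
Tool frame: the origin (TCP) lies at the very end of the fingers, on their centre line; the grasp point (between the pads) lies 19 mm behind it; z points along the fingers, y is the line along which they close (so a half turn about z gives the same grasp; the last joint's range is limited). The gripper opens to 93 mm and grips with 3 to 60 N. Pads are 15 mm wide; open, the fingers measure 128 mm over their backs; the gripper's body (75 mm by 188 mm) begins 65 mm behind the grasp point.
Start: joints at [-0.203, 0.259, 1.535, -0, 1.348, -0.203], TCP at [550.005, 0.023, 218.653] pointing down, gripper open.
Joint ranges: [-3.14, 3.14], [-0.91, 2.08], [0.19, 2.58], [-1.22, 4.36], [0.22, 2.71], [-3.12, 3.12]. Speed limits (rad/s): [2.57, 2.57, 3.14, 3.14, 3.14, 3.14].

## Interface

Orientations are given as [roll, pitch, yaw] about the fixed x, y, z axes, in that order (R = Rz(yaw) Ry(pitch) Rx(roll)).
In Python, from bench import robot gives the robot as it stands. The module is installed in compiled form; this text tells all that it offers. Calls block until the motion is done:
- robot.move_ptp(position, orientation): joint-space move of the TCP to a pose.
- robot.move_linear(position, ori=None, speed=150, f_stop=None): straight line of the TCP; ori=None keeps the orientation; speed is the mean speed in mm/s. With f_stop (N) it stops when the force on the tool has changed by that much, and returns True; else False.
- robot.move_j(angles): joint-space move.
- robot.move_gripper(opening): opening from 0.0 (shut) to 1.0 (fully open); the grip force is fixed at half the most; returns when the fingers have stopped.
- robot.sleep(seconds).
- robot.inverse_kinematics(position, orientation): joint angles nearest the present ones, or None.
- robot.get_image(name): name is "scene" or "side" or "wrist"; returns a dict with "img" (384x512x3 uint8, blue, green, red), "fovy" (degrees; the focal length in pixels is half the picture's height over the tangent of half this angle, whatever the lens; pixels are square), "cx", "cy" (the principal point, pixels), "eye" and "orientation" of the camera in the world. Camera axes: x right, y down, z forward; pixel columns grow to the right and rows downward; lengths in mm; the calibration is good to about 2 mm. The wrist camera is an equidistant fisheye: a pixel r from the principal point sees the ray r / f radians off the axis. A picture is of the moment at which its call begins. There is no depth.
A pose or a line that the arm cannot do raises robot.MotionError and nothing moves.
- robot.hand_in(): hands the job in; it is judged then, once.
Readings, each from a call of its own:
- robot.current_t(): time.
- robot.current_qpos(): joint angles.
- robot.current_joint_vel(): joint speeds.
- robot.current_joint_efforts(): joint torques, N m.
- robot.current_tcp_pos(): TCP position.
- robot.current_eef_rot(): TCP orientation.
- robot.current_contact_force(): force on the tool from outside, world axes, zero at the start.
- robot.current_ft_torque(): the same for the moment, N m.
- robot.current_gripper_width(): opening from 0.0 (shut) to 1.0 (fully open).
- robot.current_finger_force(): force on a finger pad.
Only numpy, scipy, OpenCV 4.12 (cv2) and the standard library are available. Lean on these libraries where they do the work, as an engineer would, in place of code of your own. Each camera call takes 0.05 s, during which the arm holds its last target. There are 200 camera calls.

## Task

On the stamping jig, push the cam's lever round with the fingertips until the cam's low point faces the roller of the follower slide (the lever then points straight along the lane, away from the slide). Only then push the slide forward by its upright plate until it is fully home, so that the slide seats the moon cake against the end stop. Do not touch, lift or carry the cake with the robot, and leave the things round the jig where they are.

Things in the scene. Friction and masses are not known exactly. Their poses are not given: they have to be found in the camera images.
- jig: Fixed aluminium bed plate, 200 x 190 x 12 mm. Origin on the table; x = the way the slide is pushed, y to the left of it, z up; plate spans x -105..95, y -85..105 mm. Left half: cake lane along x at y = 50 mm between steel rails (80 mm apart, tops 30 mm high), closed by an end stop with its face at x = 77 mm, top 34 mm high. Right half: cam with its pivot at x 40, y -50 mm. Place and angle vary.
- cam_pivot (a point): Point on the cam's upright pivot axis, 52 mm above the table, at mid-height of the lever.
- lever_push (a point): Middle of the cam lever's blade, 62 mm out from the pivot axis, 52 mm above the table. The lever is an upright black blade 12 mm thick, 38 to 66 mm above the table, from 8 to 80 mm out, straight over the cam's high lobe. Nothing under its swing is higher than 34 mm. Pushed sideways, it stays where it is left.
- cam (a joint): Cam angle (rad), anticlockwise from above = the lever's direction in the jig's frame: 0 = lever along +x, low point to the roller; -1.57 = lever to -y (right); near -3 = lever back over the roller, high point. Starts -2.8 to -1.9, limits -2.95 and 0.7; about 4 N at lever_push turns it. Disc radius 32 mm, centre 18 mm off the pivot; lets the slide home only within about 0.6 rad of 0.
- slide (a joint): Travel of the follower slide along the jig's +x (m): 0 = fully back, 0.038 = fully home at its fixed stop. Starts between 0 and 0.004; about 3 N moves it when the cam is low, and it stays where it is left.
- slide_push (a point): Rear (-x) face of the slide's upright steel push plate, 55 mm above the table. Plate 50 mm wide along y, 8 mm thick, 27 to 73 mm above the table; free space behind it. The slide's crosshead is 29 mm high, its white pusher block in the lane 36 mm, its roller arm 34 mm.
- roller (a point): Centre of the slide's follower roller (20 mm diameter, 20 mm above the table), in line with the cam's pivot along the jig's x.
- cake_center (a point): Centre (half-way up, 28.5 mm above the table at the start) of the moon cake that lies loose in the lane: round, 73 mm across, 33 mm high, 0.11 kg. It lies between the slide's pusher and the end stop.
- stamp: Bystander: black date stamp, 36 x 62 x 97 mm, standing past the end stop; origin centre of underside.
- pattern_plate: Bystander: white round pattern plate, 56 mm across, 11 mm high, lying ahead of the cam; origin centre of underside.
- spare_cake: Bystander: another moon cake, 73 mm across, 33 mm high, on the table behind the jig, in line with the lane; origin centre of underside.
Mind the look-alikes: they are no part of the job. Leave any pink or turquoise look-alike of the part that bears cake_center alone.

How it is judged (in metres and radians):
On the way, in this order (a step that is already met when the one before it is completed fails the run):
1. the cam is turned to its low point while the slide is still back (value of joint cam between -0.5 and 0.5 rad and value of joint slide below 0.012 m), for 0.2 s.
2. the slide is pushed home with the cam at its low point (value of joint cam between -0.5 and 0.5 rad and value of joint slide above 0.0355 m), for 0.2 s.
At the end, for the whole second after the job is handed in: The cam stands within 0.5 rad of its low point, the slide within 2.5 mm of its home stop, and the cake lies flat and at rest in the lane against the end stop (no gap over about 5 mm) (all of step 2 and x of cake_center in the frame of jig between 0.0345 and 0.044 m and y of cake_center in the frame of jig between 0.04 and 0.06 m and z of cake_center in the frame of jig between 0.024 and 0.034 m and angle between cake's own z axis and vertical below 0.15 rad and linear speed of cake below 0.02 m/s); the robot touches nothing.
It fails at once if the slide is pushed forward (12 mm or more) while the cam is away from its low point (value of joint slide above 0.012 m and (value of joint cam below -0.65 rad or value of joint cam above 0.65 rad)).
It fails at once if the robot touches the cake (contact force between any of the fingers, the arm and cake above 0.5 N).
It fails at once if the cake is lifted or tipped (height (world z) of cake_center above 0.04 m or angle between cake's own z axis and vertical above 0.3 rad).
It fails at once if a thing standing round the jig is moved by 20 mm or more (distance of any of stamp, pattern_plate, spare_cake from where it was at the start of the episode above 0.02 m).
It also fails if it takes over 54 s, if anything falls off the work surface, if the arm or the gripper's body presses on something with over 40 N, if the wrist force passes 120 N, or if a joint passes its speed limit or range.

## Working session

There is one attempt and no reset: what is moved stays moved. The work goes in short steps, each a Python script; the robot and the scene stay as the last script left them, time stands still between calls to the robot, and variables do not carry over. Pictures are saved under pics/ and viewed, at most 10 in all, crops included, and the job is handed in when it is done.

```bash
mkdir -p pics
python3 - <<'E'
from bench import robot
import cv2,pickle
for n in ("scene","side","wrist"):
    d=robot.get_image(n); cv2.imwrite(f"pics/{n}0.png",d["img"]); pickle.dump(d,open(f"{n}0.pkl","wb"))
    print(n,d["fovy"],d["cx"],d["cy"],d["eye"],d["orientation"])
print(robot.current_t(), robot.current_eef_rot())
E
```

```text
scene 52.380489170620606 248.37902918109523 192.2617451355585 [-430.15380961 -472.10843563  512.62266908] [-1.98721869e+00  3.91228333e-04 -1.04755879e+00]
side 50.84343589098028 254.10001902856888 188.77908716023938 [478.53577875 877.63144655 591.14941616] [-2.12396529  0.01071066  3.09365926]
wrist 65.70646984690485 253.63962856351472 188.49510281062933 [549.06765435  84.99499975 384.40886248] [2.83622624e+00 1.43596304e-03 1.13780994e-04]
0.15 [-3.14019431e+00 -2.90604313e-04  1.57074345e+00]
```

View pics/scene0.png

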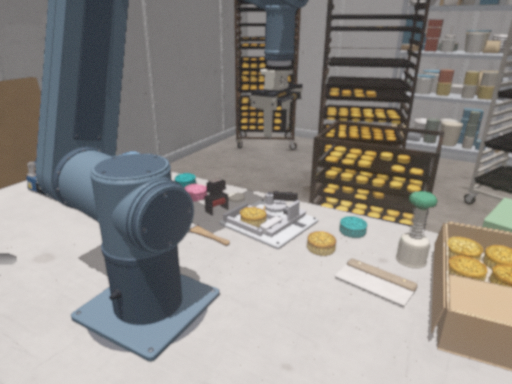

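View pics/wrist0.png

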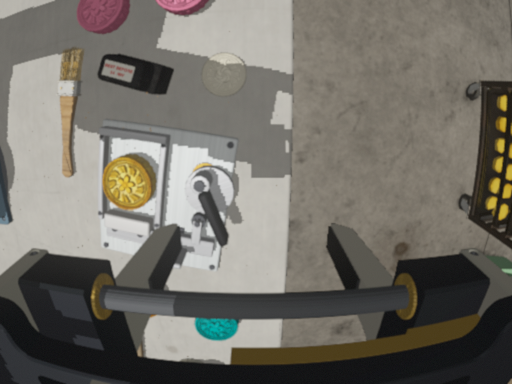

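View pics/side0.png

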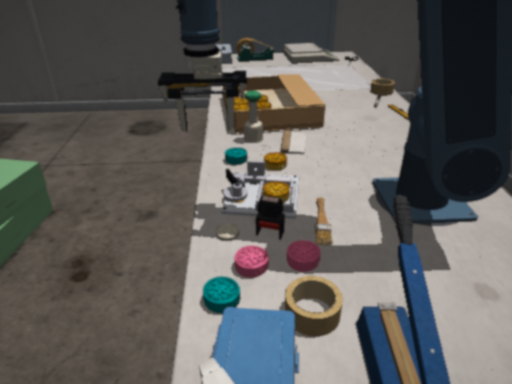

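Wrist view: the jig spans about (103,123) to (220,268), with its cake at (128,183), pivot at (202,183), lever tip at (222,240) and slide plate near (205,240). The stamp is at (137,73), the white pattern plate at (224,74), and the spare cake is hidden behind the gripper (scene 321,241). Look-alikes are pink (102,12) and (180,3), and turquoise (217,328).

Next I'll cast rays and take a closer view.

```bash
cat > h.py <<'E'
import numpy as np
from scipy.spatial.transform import Rotation as R
def ray(d,px,fish=True):
    f=192/np.tan(np.radians(d["fovy"])/2)
    u=np.array([px[0]-d["cx"],px[1]-d["cy"]],float)
    if fish:
        r=np.hypot(*u)+1e-9; t=r/f; v=np.r_[u/r*np.sin(t),np.cos(t)]
    else: v=np.r_[u/f,1]
    return np.array(d["eye"]),R.from_euler('xyz',d["orientation"]).apply(v)
def on(d,px,z,fish=True):
    e,v=ray(d,px,fish); return e+v*(z-e[2])/v[2]
E
python3 - <<'E'
from h import *
import pickle
d=pickle.load(open("wrist0.pkl","rb"))
for n,p,z in [("c1",(103,123),12),("c2",(238,138),12),("c3",(218,268),12),("c4",(103,247),12),("piv",(202,183),66),("tip",(222,240),66),("cake",(128,183),45),("stamp",(137,73),97),("pp",(224,74),11),("turq",(217,328),20)]:
    print(n,on(d,p,z).round(1))
from bench import robot
robot.move_ptp([480,60,330],[3.1416,0,1.5708])
d=robot.get_image("wrist");pickle.dump(d,open("w1.pkl","wb"))
import cv2
cv2.imwrite("pics/w1.png",cv2.resize(d["img"],(800,600),interpolation=cv2.INTER_CUBIC)); print(robot.current_t(),d["eye"],d["orientation"])
E
```

```text
c1 [343.5  61.   12. ]
c2 [528.8  34.3  12. ]
c3 [ 495.8 -155.9   12. ]
c4 [ 312.1 -128.8   12. ]
piv [490.4  -8.9  66. ]
tip [510.5 -80.5  66. ]
cake [389.4 -14.8  45. ]
stamp [432.5 114.9  97. ]
pp [512.  115.3  11. ]
turq [ 487.6 -273.3   20. ]
0.8333 [479.35226712 144.78753474 495.65268046] [ 2.83548625e+00 -9.86121614e-05  4.80615319e-04]
```

View pics/w1.png

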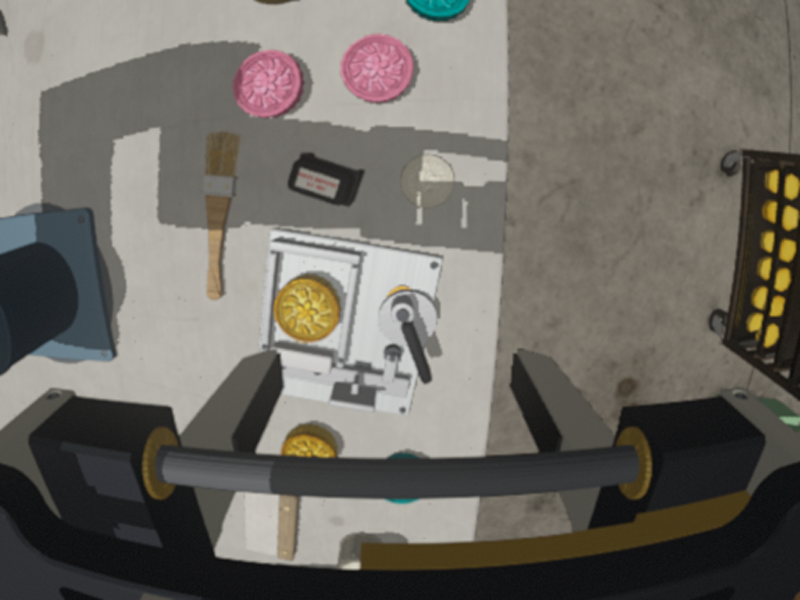

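The jig is clear at (265..440, 228..413). Its lane cake is at (307,308), the spare cake at (308,440), the stamp at (325,180) and the pattern plate at (428,180). The pivot is at (403,312) and the lever tip at (427,378). One close crop for the corners, plate and lever.

Run:
```python
import cv2,pickle
d=pickle.load(open("w1.pkl","rb"))
cv2.imwrite("pics/c1.png",cv2.resize(d["img"][140:270,155:295],None,fx=4.5,fy=4.5,interpolation=cv2.INTER_CUBIC))
```

```text
(no output)
```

View pics/c1.png

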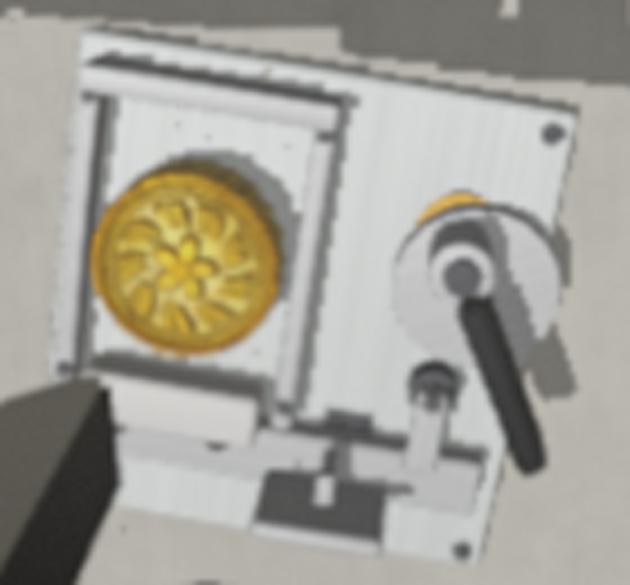

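```bash
cat >> h.py <<'E'
def fit(J,W):
    J=np.array(J,float);W=np.array(W)[:,:2]; jm,wm=J.mean(0),W.mean(0)
    a=(J-jm)@np.array([1,1j]); b=(W-wm)@np.array([1,1j])
    th=np.angle(np.sum(b*a.conj())); c,s=np.cos(th),np.sin(th)
    M=np.array([[c,-s],[s,c]]); return wm-M@jm,th,M,(W-wm)-(J-jm)@M.T
E
python3 - <<'E'
from h import *
import pickle
d=pickle.load(open("w1.pkl","rb"))
n=lambda c:(155+(c[0]+.5)/4.5-.5,140+(c[1]+.5)/4.5-.5)
W=[on(d,n(c),12) for c in [(85,27),(578,108),(478,562)]]
o,th,M,res=fit([(95,105),(95,-85),(-105,-85)],W)
print(o,th,res.round(1))
# 'plate' top edge ends at z 73
for k,c,z in [("piv",(463,277),66),("tip",(530,470),66),("levroot",(475,310),66),("cake",(186,262),45),("plateL",(255,525),73),("plateR",(383,550),73),("roller",(435,385),30),("endstopL",(88,85),34),("endstopR",(340,122),34)]:
    w=on(d,n(c),z); print(k,w.round(1),((w[:2]-o)@M).round(1))
np.savez("jig.npz",o=o,M=M,th=th)
for k,p,z in [("pp",(428/1.5625,180/1.5625),11),("stamp",(325/1.5625,180/1.5625),97),("spare",(308/1.5625,440/1.5625),33)]:
    w=on(d,p,z); print(k,w.round(1),((w[:2]-o)@M).round(1))
E
```

```text
[429.14745606 -42.893999  ] 1.3926186858790832 [[ 2.  -1.7]
 [-1.   0. ]
 [-1.   1.7]]
piv [485.4 -11.4  66. ] [ 40.9 -49.8]
tip [510.1 -86.2  66. ] [-28.2 -87.4]
levroot [489.6 -23.5  66. ] [ 29.8 -56.1]
cake [385.6 -13.6  45. ] [21.1 48. ]
plateL [ 409.6 -106.1   73. ] [-65.6   8. ]
plateR [ 456.5 -116.1   73. ] [-67.2 -39.9]
roller [475.4 -68.5  30. ] [-17.  -50.1]
endstopL [350.6  49.8  34. ] [77.3 93.7]
endstopR [441.9  35.4  34. ] [79.3  1.3]
pp [512.2 116.1  11. ] [171.2 -53.6]
stamp [418.3 121.7  97. ] [160.1  39.9]
spare [ 371.8 -187.7   33. ] [-152.6   30.8]
```

Everything fits the given geometry: pivot measured at (40.9, -49.8), expected (40, -50), and the end stop and roller line agree. The cam is at about -2.64 rad. Now the lever: fingers shut, from the +y side, swung round in an arc.

```bash
cat > lev.py <<'E'
from h import *
from bench import robot
import cv2
J=np.load("jig.npz");o,M,th=J["o"],J["M"],float(J["th"])
piv=np.array([40.5,-50])
def pose(t,s,z,r=60):
    u=np.array([np.cos(t),np.sin(t)]);n=np.array([-u[1],u[0]])
    w=o+M@(piv+r*u+s*n); yaw=th+t+np.pi/2
    return [*w,z],[np.pi,0,yaw]
def snap(n):
    d=robot.get_image("wrist");import pickle;pickle.dump(d,open(n+".pkl","wb"));cv2.imwrite(f"pics/{n}.png",d["img"])
E
python3 - <<'E'
from lev import *
robot.move_gripper(0.0)
t0=-2.64
robot.move_ptp(*pose(t0,-27,150))
print(robot.current_qpos())
if robot.move_linear(pose(t0,-27,46)[0],speed=120,f_stop=8): print("touched going down",robot.current_tcp_pos())
else:
    print(robot.current_contact_force())
    for t in np.arange(t0,0.001,0.12):
        p,r=pose(t,-13.5,46)
        if robot.move_linear(p,r,speed=45,f_stop=25): print("stop",t,robot.current_contact_force());break
        print(round(t,2),robot.current_contact_force().round(1))
    snap("w2")
print(robot.current_t(),robot.current_tcp_pos())
E
```

```text
[-3.90223115e-01  2.02805439e-01  1.78523233e+00  3.44425114e-04
  1.15254232e+00  8.55224206e-01]
[ 0.2133948   0.59289892 -0.09831061]
-2.64 [-0.8  0.   0.6]
-2.52 [-2.9 -1.5  3.5]
-2.4 [-4.3 -0.6  2.1]
-2.28 [-3.4 -1.   1.9]
-2.16 [-3.7  0.   0.9]
-2.04 [-4.3 -0.9 -0.3]
-1.92 [-4.5 -1.3 -0.4]
-1.8 [-3.4 -3.1 -0.6]
-1.68 [-1.3 -2.6 -0.8]
-1.56 [-1.9 -2.7 -0.2]
-1.44 [-1.1 -2.8 -0.9]
-1.32 [-1.5 -2.4 -1.1]
-1.2 [-0.7 -3.  -1.2]
-1.08 [-0.8 -3.6 -0.5]
-0.96 [-1.9 -3.5 -0.4]
-0.84 [-0.3 -3.1 -0.4]
-0.72 [ 1.1 -3.7 -0.2]
-0.6 [ 0.1 -2.2  0.1]
-0.48 [ 0.3 -4.   0.9]
-0.36 [ 0.6 -2.5  0.7]
-0.24 [ 1.3 -1.9  0.3]
-0.12 [ 1.1 -2.4  1. ]
0.0 [ 2.9 -2.1 -0.1]
11.6833 [509.71172854  44.78883263  46.08184715]
```

Run:
```python
from lev import *
p,r=pose(0,-30,46); robot.move_linear(p,r,speed=80)
p,r=pose(0,-30,160); robot.move_linear(p,speed=200)
robot.move_ptp([480,40,330],[np.pi,0,th])
d=robot.get_image("wrist");import pickle;pickle.dump(d,open("w3.pkl","wb"))
c,_=(on(d,(0,0),0),0)
cv2.imwrite("pics/w3.png",cv2.resize(d["img"][110:290,120:360],None,fx=3.3,fy=3.3,interpolation=cv2.INTER_CUBIC)); print(robot.current_t())
```

```text
14.1917
```

View pics/w3.png

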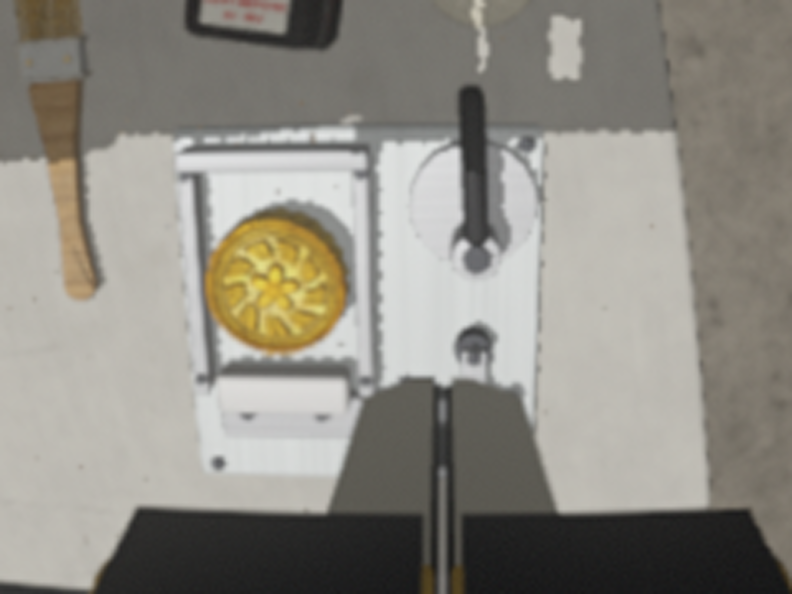

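The lever now points straight along +x: pivot at (477,258), tip at (471,90). The cake, slide, stamp and pattern plate are where they were. Now I push the slide.

Run:
```python
from lev import *
P=lambda x,y,z:[*(o+M@np.array([x,y])),z]
loc=lambda:((np.array(robot.current_tcp_pos())[:2]-o)@M).round(1)
robot.move_ptp(P(-104,-16,150),[np.pi,0,th])
if robot.move_linear(P(-104,-16,50),speed=120,f_stop=8): print("touch")
else:
    print(robot.current_contact_force().round(1))
    for x in np.arange(-98,-15,4):
        s=robot.move_linear(P(x,-16,50),speed=30,f_stop=20)
        print(loc(),robot.current_contact_force().round(1),s)
        if s: break
    robot.sleep(0.4); print(loc(),robot.current_contact_force().round(1))
print(robot.current_t())
```

```text
[ 0.2 -1.   0.9]
[-97.8 -16.2] [ 0.1 -0.2  0.3] False
[-93.8 -15.9] [1.  0.5 1.1] False
[-89.8 -15.9] [0.4 0.3 0.3] False
[-85.8 -15.9] [-0.1 -0.9 -0.4] False
[-81.8 -16. ] [ 0.2 -0.7  1.2] False
[-77.9 -16. ] [-0.8 -1.5  0.1] False
[-73.7 -16. ] [ 0.2 -0.6  0.4] False
[-69.6 -16. ] [ 0.3 -0.6 -0.3] False
[-65.7 -16. ] [-0.3 -1.   0.1] False
[-61.7 -16. ] [-0.5 -1.1  0.3] False
[-57.7 -16. ] [-1.6 -1.   1.1] False
[-53.6 -16. ] [-0.9 -2.1 -0.1] False
[-49.6 -16. ] [-0.5 -0.8  0.5] False
[-47.6 -16.1] [ -4.5 -11.6  -0.7] False
[-48. -16.] [-1.5 -4.3  2.3] True
[-48. -16.] [-0.7 -3.4  3.7]
20.85
```

Run:
```python
from lev import *
P=lambda x,y,z:[*(o+M@np.array([x,y])),z]
loc=lambda:((np.array(robot.current_tcp_pos())[:2]-o)@M).round(1)
s=robot.move_linear(P(-42,-16,50),speed=10,f_stop=28)
print(s,loc(),robot.current_contact_force().round(1)); robot.sleep(.4); print(loc(),robot.current_contact_force().round(1))
robot.move_linear(P(-100,-16,50),speed=80)
robot.move_linear(P(-100,-16,200),speed=200)
robot.move_ptp([480,40,330],[np.pi,0,th])
robot.move_gripper(1.0)
d=robot.get_image("wrist");import pickle;pickle.dump(d,open("w4.pkl","wb"))
cv2.imwrite("pics/w4.png",cv2.resize(d["img"][110:290,120:360],None,fx=3.3,fy=3.3,interpolation=cv2.INTER_CUBIC)); print(robot.current_t())
```

```text
True [-48.2 -16. ] [-1.  -2.4  2. ]
[-48.2 -16. ] [-0.5 -1.3  1. ]
25.925
```

View pics/w4.png

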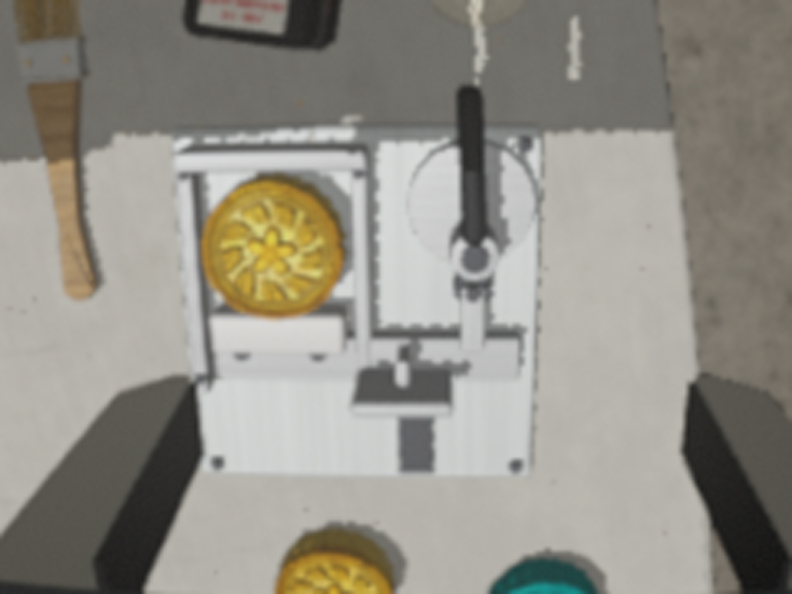

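The cake at (272,247) is now against the end stop, the lever is straight, and the white pusher is behind the cake at (278,330). I'll check the numbers against the criteria.

Run:
```python
from h import *
import pickle
J=np.load("jig.npz");o,M=J["o"],J["M"]
a=pickle.load(open("w3.pkl","rb"));b=pickle.load(open("w4.pkl","rb"))
n=lambda c:(120+(c[0]+.5)/3.3-.5,110+(c[1]+.5)/3.3-.5)
for k,d,c,z in [("cake0",a,(276,282),44),("cake1",b,(272,247),44),("stop",b,(275,170),34),("cakefront",b,(272,175),40),("push0",a,(283,375),36),("push1",b,(278,313),36),("plate",b,(400,414),73),("stop0",a,(275,172),34),("corner",b,(533,475),12),("roller",a,(473,340),30)]:
    print(k,((on(d,n(c),z)[:2]-o)@M).round(1))
```

```text
cake0 [21.6 47.7]
cake1 [39.3 48.1]
stop [75.4 46.6]
cakefront [74.3 47.2]
push0 [-32.   48.4]
push1 [ 2.1 48.4]
plate [-35.8 -14.4]
stop0 [74.5 47.4]
corner [-105.4  -86.2]
roller [-14.3 -49.6]
```

```bash
python3 -c "
from bench import robot
print(robot.current_contact_force()); print(robot.hand_in(), robot.current_t())"
```

```text
[ 0.35112216  0.0929975  -0.0745083 ]
the job is handed in; nothing more can be done
the job is handed in; nothing more can be done
```

I turned the cam to its low point, then pushed the slide until it met a rigid stop, and handed the job in. The last images put the cake about 39 mm along the jig's x, against the end stop, but I haven't seen the verdict and inferred "fully home" from two force-limited pushes (20 N and 28 N) stopping at the same place.

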